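# Pack the carver's sharpening kit into the cantilever box

## Task

Pack the sharpening kit into the wooden box: swing the top tray up and all the way back until it rests open, then set the three stones gently on the compartment floor between the battens, lying front to back, with the dark grey stone on the left (seen from the handle side), the orange one in the middle and the white one on the right. Lower the tray gently until it is fully closed and lay the strop in it flat, front to back, between the green paste tin and the amber oil jar but on the tin's side of the middle. Leave tin and jar standing where they are in the tray, and let go of everything.

Things in the scene. Friction and masses are not known exactly. Their poses are not given: they have to be found in the camera images.
- kitbox: Fixed wooden box, 146 (x) x 256 mm (y); front, with the tray handle, to the robot (-x); +y is left. Origin: centre of its underside, on a 2 mm bench mat. Compartment under the tray: walls 8 mm thick, tops at z 62; inside 130 x 240 mm; red floor at z 8. Four floor battens along x, 6 mm wide, 5 high, at y -108, -36, 36, 108, make three bays 66 mm wide centred at y 72 (left), 0, -72 (right).
- tray_link (a joint): Link angle q of the tray, rad: 0 closed, 2.25 open on its stop. The tray never tilts; each point of it moves from closed by dx = 84.9 - 90 sin(1.231 - q), dz = 90 cos(1.231 - q) - 30 mm in the box frame (open: 162 back, 17 up). Top of the arc at q = 1.231: below it the tray falls shut, beyond it falls open, so lead it by the handle all the way; lifting takes about 8 N.
- tray_floor (a point): Centre of the inner floor of the tray: pale wooden tray lined in dark red, over the whole compartment when closed; 146 x 256 mm outside, 30 mm high, walls 6 mm thick, floor 5 mm. Axes as the box's. Closed, this point is at x 0, y 0, z 69 mm in the box frame, the wall tops at z 94. It hangs on steel links outside its ends, out to y = +-136 mm.
- tray_handle (a point): Middle of the top edge of the tray's handle: a dark walnut board on the tray's front wall, 12 mm thick (box x), 80 mm long (box y), 32 mm clear above the wall. Closed, this point is at x -67, y 0, z 126 mm in the box frame; it moves with the tray. Pinch it from above, fingers closing along the box's x.
- coarse_stone: Dark grey coarse whetstone block 100 x 40 x 25 mm (x, y, z of its own frame), 0.16 to 0.29 kg, lying flat; origin at the centre of its underside, x along its length
- medium_stone: Orange medium whetstone block 100 x 40 x 25 mm (x, y, z of its own frame), 0.16 to 0.29 kg, lying flat; origin at the centre of its underside, x along its length
- fine_stone: White fine whetstone block 100 x 40 x 25 mm (x, y, z of its own frame), 0.16 to 0.29 kg, lying flat; origin at the centre of its underside, x along its length
- strop: Strop: beech paddle with a green leather face upward, 115 mm long (its x) and 16 mm high: the leather block is 80 x 40 mm, from x = -22 to +57 mm, the handle 22 mm wide and 12 mm high, from x = -57 to -22 mm; about 0.09 kg; origin at the underside, midway along the length (there it is 40 mm wide, leather block), lying flat
- paste_tin: Round honing-paste tin with green lid, 48 mm diameter, 22 mm high, 0.09 kg, loose in the tray near its left or its right end (92 to 96 mm from the middle, up to 30 mm forward or back); origin at the centre of its underside. It rides along in the tray.
- oil_jar: Amber honing-oil jar with black cap, 44 mm diameter, 40 mm high, 0.09 kg, loose in the tray at the other end from the tin; origin at the centre of its underside. It rides along in the tray.
Things that resemble listed ones, but are neither listed nor needed, are in the scene too. Of the things like the fine_stone, leave any that is blue; of the rest the larger one is meant. What is shaped like the strop but blue is not meant.

How it is judged:
By the outcome, as a careful person would: the job done as asked, in the order asked, and still so for the second after the job is handed in, with the robot touching nothing.
It also fails if it takes over 144 s, if anything falls off the work surface, if the arm or the gripper's body presses on something with over 40 N, if the wrist force passes 120 N, or if a joint passes its speed limit or range.

## Robot

A 6-joint arm with a two-finger parallel gripper is mounted at the origin on the work surface. World frame = base frame: x ahead of the robot, y to its left, z up, the work surface at z = 0. Lengths are in m, angles in rad, forces in N, time in s.
With the tool pointing down it reaches from about 0.25 to 0.775 m from the base axis. Payload 4 kg.
Tool frame: the origin (TCP) lies midway between the tips of the shut fingers; the grasp point (between the pads) lies 19 mm behind it; z points along the fingers, x is the direction in which the jaws open and shut, and the axes are right-handed (so a half turn about z gives the same grasp; the last joint's range is limited). The gripper opens to 94 mm and grips with 3 to 60 N. Pads are 16 mm wide; open, the fingers measure 119 mm over their backs; the gripper's body (75 mm by 177 mm) begins 78 mm behind the grasp point.
Start: joints at [-1.415, 0.087, 1.371, -0, 1.684, -0.103], TCP at [0.141, -0.532, 0.206] pointing down, gripper open.
Joint ranges: [-3.1, 3.1], [-0.76, 2.03], [0.27, 2.55], [-1.08, 4.22], [0.17, 2.65], [-2.57, 2.57]. Speed limits (rad/s): [2.79, 2.79, 3.14, 3.14, 3.14, 3.14].

## Interface

Orientations are given as a 3x3 rotation matrix whose columns are the frame's x, y, z axes.
In Python, from station import sense, capture, hand_in gives the robot as it stands.
- The arm moves only by the tool play_rows, never from a script. Its argument "steps" is a list of rows, each an object with "xyz": the shift along the tool's x, y, z in mm, a list of three; "delta_rot": the turn, a rotation vector about the tool's x, y, z in degrees, a list of three; "gripper": the gripper command: -1 is fully open, 1 is shut, values between are in proportion. In form: [{"xyz": [dx, dy, dz], "delta_rot": [ax, ay, az], "gripper": gripper}, ...]. A call has 1 to 12 rows; each row shifts and turns the commanded pose from where the row before left it, along the tool's axes as they then stand; what a row does not reach is not made up. A row lasts 1/8 s, in which the tool goes at most 62.5 mm and 10.7 degrees, less where a joint would pass 70% of its speed; a pose out of reach is approached as far as the arm can. A call is refused whole if a number of a shift passes 62.5 or a number of a turn 10.7, either way. A call with a gripper value outside its range is refused whole. The fingers move at their own pace and stop on an object; the grip force is fixed at half the most. Time passes only in rows, so rows that do not move let the fingers close. It gives the time, the measured TCP pose, the force and the opening at its end, in the units of the state.
- sense(): the state, without advancing time (a new reading comes with each control period).
- capture(name): name is "scene" or "top" or "wrist"; returns a dict with "frame" (480x640x3 uint8, red, green, blue), "fx", "fy", "cx", "cy" (pixels), "world_to_cam" (4x4, takes a point from world to camera coordinates). Camera axes: x right, y down, z forward; pixel columns grow to the right and rows downward; lengths in m; the calibration is good to about 2 mm. The wrist camera is an equidistant fisheye: a pixel r from the principal point sees the ray r / f radians off the axis. A picture is of the moment at which its call begins. There is no depth.
- hand_in(): hands the job in, once; it reports no verdict.
The state is a dict: "clock": time; "joint_pos": joint angles; "qd": joint speeds; "effort": joint torques, N m; "position": TCP position; "eef_rot": TCP orientation; "contact_force": force on the tool from outside, world axes, zero at the start; "wrist_torque": the same for the moment, N m; "finger_gap": opening from 0.0 (shut) to 1.0 (fully open).
Only numpy, scipy, OpenCV 4.12 (cv2) and the standard library are available. Lean on these libraries where they do the work, as an engineer would, in place of code of your own. Each camera call takes 0.05 s, during which the arm holds its last target. There are 200 camera calls.

## Working session

There is one attempt and no reset: what is moved stays moved. The work goes in short steps, Python scripts to look and compute and a tool call to move; the robot and the scene stay as the last step left them, time stands still between calls to the robot, and variables do not carry over. Pictures are saved under pics/ and viewed, about 12 in all and at most 16, crops included, and the job is handed in when it is done.

Besides the shell and the picture viewer there is one more tool, called after "Request:" by a JSON object that holds its "op" and its "data", one argument or row to a line. play_rows: Moves the arm, as the interface text tells. Its arguments: {"type":"object","properties":{"steps":{"type":"array","items":{"type":"object","properties":{"xyz":{"type":"array","items":{"type":"number"}},"delta_rot":{"type":"array","items":{"type":"number"}},"gripper":{"type":"number"}}}}},"required":["steps"]}

```bash
mkdir -p pics; ls; python3 - <<'E'
from station import sense,capture
import cv2,numpy as np
s=sense();print(s['clock'],s['position'],np.round(s['eef_rot'],3).tolist(),s['finger_gap'])
for n in('scene','top'):
    c=capture(n);cv2.imwrite(f'pics/{n}0.png',c['frame'][:,:,::-1]);print(n,c['fx'],c['fy'],c['cx'],c['cy'],np.round(c['world_to_cam'],3).tolist())
E
```

```text
pics
0.0 [ 0.14066627 -0.53114728  0.20432652] [[0.256, -0.967, -0.0], [-0.967, -0.256, 0.002], [-0.002, -0.0, -1.0]] 1.0020799482274272
scene 534.0863583084812 534.0863583084812 310.0777932973875 236.43765448255795 [[-0.665, 0.747, 0.017, 0.347], [0.54, 0.496, -0.68, -0.166], [-0.517, -0.443, -0.733, 1.493], [0.0, 0.0, 0.0, 1.0]]
top 542.8105324695 542.8105324695 320.0940963004572 238.95782588483553 [[0.003, -1.0, 0.005, -0.039], [-0.977, -0.004, -0.211, 0.481], [0.211, -0.004, -0.977, 1.325], [0.0, 0.0, 0.0, 1.0]]
```

View pics/top0.png

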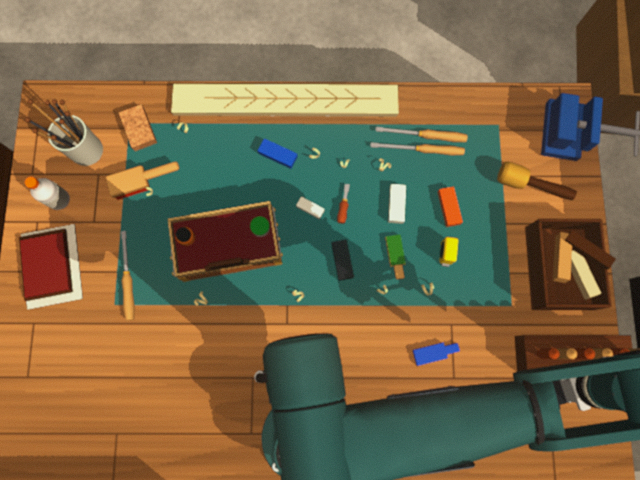

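View pics/scene0.png

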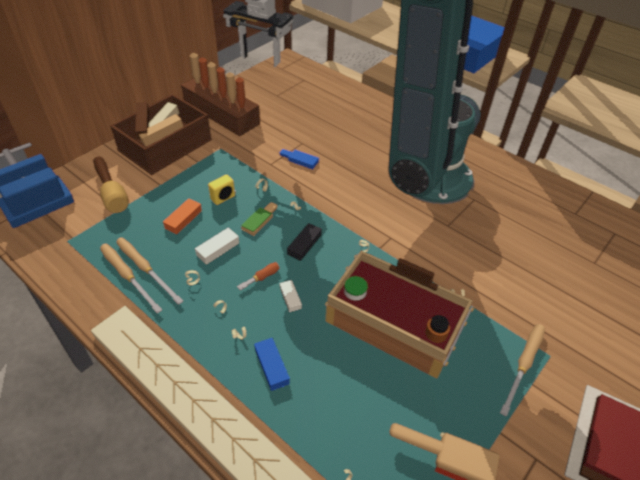

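```bash
cat > h.py <<'E'
import cv2,numpy as np
from station import sense,capture
def cast(c,uv,z,fish=False):
    uv=np.asarray(uv,float).reshape(-1,2);d=np.c_[(uv[:,0]-c['cx'])/c['fx'],(uv[:,1]-c['cy'])/c['fy'],np.ones(len(uv))]
    if fish:
        r=np.linalg.norm(d[:,:2],axis=1);k=np.where(r>1e-9,np.sin(r)/np.maximum(r,1e-9),1);d=np.c_[d[:,:2]*k[:,None],np.cos(r)]
    M=np.array(c['world_to_cam']);R=M[:3,:3];o=-R.T@M[:3,3];w=d@R
    return (o+w*((z-o[2])/w[:,2])[:,None])[:,:2]
def mask(hsv,lo,hi): return cv2.morphologyEx(cv2.inRange(hsv,lo,hi),cv2.MORPH_OPEN,np.ones((3,3)))
def blobs(m,amin=60):
    return sorted([k for k in cv2.findContours(m,cv2.RETR_EXTERNAL,cv2.CHAIN_APPROX_NONE)[0] if cv2.contourArea(k)>amin],key=cv2.contourArea,reverse=True)
def rect(p):  # mm: centre, long, short, angle of long axis
    (cx,cy),(w,h),a=cv2.minAreaRect((p*1000).astype(np.float32))
    if w<h:w,h,a=h,w,a+90
    return [round(float(v),1) for v in(cx,cy,w,h,(a+90)%180-90)]
E
python3 - <<'E'
from h import *
c=capture('top');hsv=cv2.cvtColor(c['frame'],cv2.COLOR_RGB2HSV)
roi=np.zeros((480,640),np.uint8);roi[125:305,120:505]=255
for n,lo,hi,z in[('orange',(3,150,120),(12,255,255),.027),('white',(0,0,150),(179,60,255),.027),('dark',(0,0,0),(179,110,45),.027),('green',(45,120,60),(75,255,255),.018),('lining',(170,120,25),(179,255,120),.071)]:
    for k in blobs(mask(hsv,lo,hi)&roi)[:4]:
        x,y,w,h=cv2.boundingRect(k);print(n,(x,y,w,h),rect(cast(c,k,z)))
E
```

```text
orange (439, 187, 23, 39) [576.1, -377.8, 103.1, 41.1, 10.8]
orange (338, 201, 10, 22) [559.8, -95.4, 57.3, 18.8, -8.9]
white (389, 184, 17, 39) [584.5, -239.0, 104.3, 41.7, -4.0]
white (297, 198, 27, 19) [572.4, -11.7, 71.2, 29.4, 60.4]
dark (332, 241, 21, 38) [432.1, -93.7, 99.5, 38.1, 11.3]
dark (177, 228, 13, 13) [497.8, 317.1, 32.3, 31.0, 3.1]
green (387, 234, 18, 31) [462.7, -232.9, 78.0, 38.3, 8.2]
green (250, 217, 19, 18) [523.4, 122.4, 47.2, 45.7, -89.8]
```

Request:
{"op": "play_rows", "data": {
  "steps": [
    {"xyz": [-5,-46,-17],"delta_rot": [0,0,0],"gripper": -1},
    {"xyz": [-5,-46,-17],"delta_rot": [0,0,0],"gripper": -1},
    {"xyz": [-5,-46,-17],"delta_rot": [0,0,0],"gripper": -1},
    {"xyz": [-5,-46,-17],"delta_rot": [0,0,0],"gripper": -1},
    {"xyz": [-5,-46,-17],"delta_rot": [0,0,0],"gripper": -1},
    {"xyz": [-5,-46,-17],"delta_rot": [0,0,0],"gripper": -1}
  ]
}}

```text
clock: 0.9
position: [0.4011, -0.4313, 0.3076]
eef_rot: [[0.256, -0.967, -0.0], [-0.967, -0.256, 0.0], [-0.001, 0.0, -1.0]]
contact_force: [0.8, -0.8, -0.5]
finger_gap: 1.0
```

Request:
{"op": "play_rows", "data": {
  "steps": [
    {"xyz": [-52,-14,-4],"delta_rot": [0,0,0],"gripper": -1},
    {"xyz": [-52,-14,-4],"delta_rot": [0,0,0],"gripper": -1},
    {"xyz": [-52,-14,-4],"delta_rot": [0,0,0],"gripper": -1},
    {"xyz": [-52,-14,-4],"delta_rot": [0,0,0],"gripper": -1},
    {"xyz": [-52,-14,-4],"delta_rot": [0,0,0],"gripper": -1},
    {"xyz": [-52,-14,-4],"delta_rot": [0,0,0],"gripper": -1},
    {"xyz": [-52,-14,-4],"delta_rot": [0,0,0],"gripper": -1},
    {"xyz": [-52,-14,-4],"delta_rot": [0,0,0],"gripper": -1},
    {"xyz": [-52,-14,-4],"delta_rot": [0,0,0],"gripper": -1},
    {"xyz": [-52,-14,-4],"delta_rot": [0,0,0],"gripper": -1},
    {"xyz": [-52,-14,-4],"delta_rot": [0,0,0],"gripper": -1},
    {"xyz": [-52,-14,-4],"delta_rot": [0,0,0],"gripper": -1}
  ]
}}

```text
clock: 2.4
position: [0.4022, 0.2159, 0.3553]
eef_rot: [[0.256, -0.967, 0.0], [-0.967, -0.256, -0.0], [0.0, 0.0, -1.0]]
contact_force: [1.3, 0.5, 0.8]
finger_gap: 1.0
```

Request:
{"op": "play_rows", "data": {
  "steps": [
    {"xyz": [0,0,0],"delta_rot": [0,0,-10.4],"gripper": -1},
    {"xyz": [0,0,0],"delta_rot": [0,0,-10.4],"gripper": -1},
    {"xyz": [0,0,0],"delta_rot": [0,0,-10.4],"gripper": -1},
    {"xyz": [0,0,0],"delta_rot": [0,0,-10.4],"gripper": -1},
    {"xyz": [0,0,0],"delta_rot": [0,0,-10.4],"gripper": -1},
    {"xyz": [0,0,0],"delta_rot": [0,0,-10.4],"gripper": -1},
    {"xyz": [0,0,0],"delta_rot": [0,0,-10.4],"gripper": -1},
    {"xyz": [0,0,0],"delta_rot": [0,0,-10.4],"gripper": -1},
    {"xyz": [0,0,0],"delta_rot": [0,0,0],"gripper": -1}
  ]
}}

```text
clock: 3.52
position: [0.4025, 0.2141, 0.3551]
eef_rot: [[0.991, 0.137, -0.001], [0.137, -0.991, -0.0], [-0.001, 0.0, -1.0]]
contact_force: [0.1, 0.2, -0.5]
finger_gap: 1.0
```

```bash
python3 - <<'E'
from h import *
s=sense();print(s['clock'],s['position'],np.round(s['eef_rot'],3).tolist(),np.round(s['joint_pos'],2),s['contact_force'])
c=capture('wrist');cv2.imwrite('pics/w1.png',c['frame'][:,:,::-1]);print(c['fx'],c['cx'],c['cy'],np.round(c['world_to_cam'],3).tolist())
M=np.array(c['world_to_cam']);print(-M[:3,:3].T@M[:3,3])
E
```

```text
3.525 [0.40249487 0.21411814 0.35512583] [[0.991, 0.137, -0.001], [0.137, -0.991, -0.0], [-0.001, 0.0, -1.0]] [ 0.36 -0.1   1.26 -0.    1.98  0.23] [ 0.05073278  0.21569597 -0.51525162]
371.64829954431775 316.7431894088786 234.1507496192226 [[0.991, 0.137, -0.002, -0.427], [0.132, -0.954, 0.268, 0.083], [0.035, -0.266, -0.963, 0.578], [0.0, 0.0, 0.0, 1.0]]
[0.39216926 0.29088923 0.53412143]
```

View pics/w1.png

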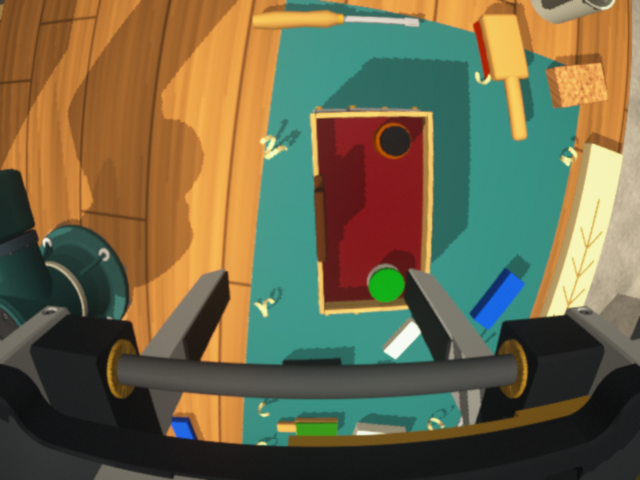

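```bash
python3 - <<'E'
from h import *
c=capture('wrist');hsv=cv2.cvtColor(c['frame'],cv2.COLOR_RGB2HSV)
roi=np.zeros((480,640),np.uint8);roi[100:325,300:445]=255
m=(mask(hsv,(8,60,120),(30,255,255))|cv2.inRange(hsv,(170,150,60),(179,255,200)))&roi
k=blobs(cv2.morphologyEx(m,cv2.MORPH_CLOSE,np.ones((5,5))))[0]
print(cv2.boundingRect(k),rect(cast(c,k,.096,1)))
print('pts',(cast(c,[[313,113],[432,111],[430,312],[321,314]],.096,1)*1000).round(1).tolist())
for n,lo,hi,z in[('tin',(50,150,80),(70,255,255),.093),('jar',(0,0,0),(179,255,40),.111),('hand',(5,60,40),(15,200,110),.128)]:
  for k in blobs(mask(hsv,lo,hi)&roi,40)[:3]:
    (u,v),r=cv2.minEnclosingCircle(k);print(n,cv2.boundingRect(k),rect(cast(c,k,z,1)))
E
```

```text
(310, 106, 124, 173) [470.0, 228.5, 213.1, 147.1, -79.6]
pts [[383.9, 314.0], [523.8, 340.3], [576.2, 81.8], [428.5, 62.1]]
tin (369, 268, 35, 34) [507.4, 113.3, 47.0, 46.0, -36.6]
jar (405, 274, 36, 51) [549.4, 97.8, 91.4, 25.0, -47.5]
hand (315, 174, 12, 88) [408.4, 197.2, 100.9, 11.0, -79.3]
```

```bash
python3 - <<'E'
from h import *
c=capture('wrist');s=sense();p=np.array(s['position']);R=np.array(s['eef_rot'])
for d in(-.047,.047):
    q=c['world_to_cam']@np.r_[p+R[:,0]*d,1];q=q[:3];th=np.arctan2(np.hypot(*q[:2]),q[2]);e=q[:2]/np.hypot(*q[:2])*th*c['fx'];print('tip',e[0]+c['cx'],e[1]+c['cy'])
t=capture('top');cv2.imwrite('pics/t1.png',cv2.resize(t['frame'][170:300,120:320,::-1],None,fx=4,fy=4,interpolation=cv2.INTER_CUBIC))
for im,f in((c,1),(t,0)):
    hsv=cv2.cvtColor(im['frame'],cv2.COLOR_RGB2HSV)
    for n,lo,hi,z in[('blue',(108,180,80),(125,255,255),.027),('tin',(50,150,80),(70,255,255),.093),('wht',(0,0,150),(179,60,255),.02)]:
        for k in blobs(mask(hsv,lo,hi))[:5]:
            r=rect(cast(im,k,z,f))
            if 450<r[0]<700 and -60<r[1]<200: print(f,n,r)
E
```

```text
tip 228.75920695067595 284.2180946392413
tip 405.1118855338167 284.1122055651777
1 tin [507.5, 113.3, 47.1, 46.0, -36.6]
1 wht [575.5, -9.6, 72.5, 31.7, 61.5]
0 tin [505.3, 114.1, 44.4, 43.4, -88.7]
0 wht [573.9, -10.6, 73.0, 30.7, 61.2]
```

View pics/t1.png

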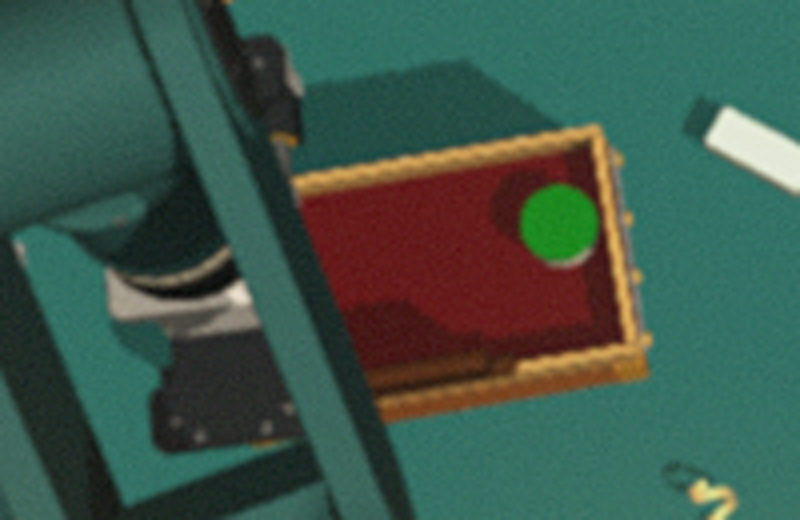

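```bash
python3 - <<'E'
from h import *
t=capture('top');print((cast(t,[[270,201.75],[280.75,255.75]],.096)*1000).round(1))
c=capture('wrist');cv2.imwrite('pics/w2.png',cv2.resize(c['frame'][98:328,290:450,::-1],None,fx=2.6,fy=2.6,interpolation=cv2.INTER_CUBIC))
E
```

```text
[[565.4  88. ]
 [429.   58.8]]
```

View pics/w2.png

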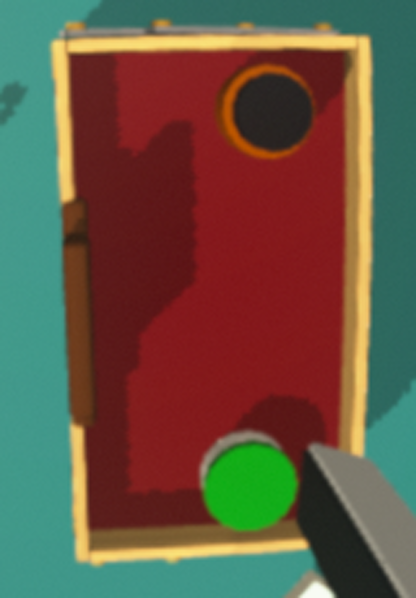

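```bash
python3 - <<'E'
from h import *
c=capture('wrist')
P=lambda l,z:cast(c,[[290+a/2.6,98+b/2.6] for a,b in l],z,1)*1000
q=P([(53,40),(371,36),(80,560),(364,450),(300,550)],.096);print(q.round(1).tolist())
for i,j in((0,1),(2,0),(3,1),(2,4)):
    d=q[j]-q[i];print(np.hypot(*d).round(1),np.degrees(np.arctan2(d[1],d[0])).round(1))
h=P([(75,200),(83,423)],.128);print('handle',h.round(1).tolist(),h.mean(0).round(1))
print('jar',P([(273,111)],.111),'tin',P([(250,486)],.093))
E
```

```text
[[380.9, 313.1], [524.8, 339.8], [428.5, 63.0], [561.5, 141.0], [540.8, 82.4]]
146.4 10.5
254.6 100.8
202.2 100.5
113.9 9.8
handle [[400.1, 245.9], [417.4, 148.0]] [408.8 197. ]
jar [[481.04844767 296.42433303]] tin [[507.60372785 113.62207371]]
```

Request:
{"op": "play_rows", "data": {
  "steps": [
    {"xyz": [0,0,0],"delta_rot": [0,0,-2.7],"gripper": -1},
    {"xyz": [3,27,20],"delta_rot": [0,0,0],"gripper": -1},
    {"xyz": [0,0,40],"delta_rot": [0,0,0],"gripper": -1},
    {"xyz": [0,0,50],"delta_rot": [0,0,0],"gripper": -1},
    {"xyz": [0,0,50],"delta_rot": [0,0,0],"gripper": -1},
    {"xyz": [0,0,40],"delta_rot": [0,0,0],"gripper": -1},
    {"xyz": [0,0,30],"delta_rot": [0,0,0],"gripper": -1},
    {"xyz": [0,0,12],"delta_rot": [0,0,0],"gripper": -1},
    {"xyz": [0,0,9],"delta_rot": [0,0,0],"gripper": -0.5},
    {"xyz": [0,0,0],"delta_rot": [0,0,0],"gripper": -0.2},
    {"xyz": [0,0,0],"delta_rot": [0,0,0],"gripper": 0.2}
  ]
}}

```text
clock: 5.25
position: [0.4114, 0.1884, 0.1057]
eef_rot: [[0.983, 0.186, 0.002], [0.186, -0.983, 0.001], [0.002, -0.0, -1.0]]
contact_force: [0.0, 0.1, 0.6]
finger_gap: 0.721
```

```bash
python3 - <<'E'
from h import *
s=sense();print(s['finger_gap'],s['contact_force'],s['position'])
c=capture('wrist');cv2.imwrite('pics/w3.png',c['frame'][:,:,::-1])
E
```

```text
0.7205717790886162 [0.00683191 0.0625121  0.62053302] [0.41142209 0.18844165 0.1057236 ]
```

View pics/w3.png

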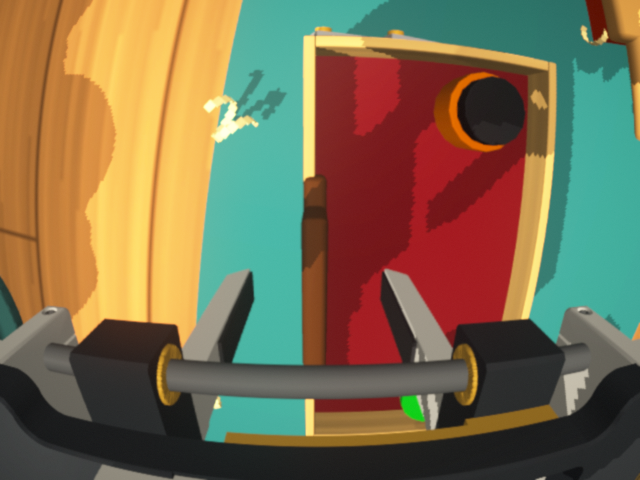

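Request:
{"op": "play_rows", "data": {
  "steps": [
    {"xyz": [0,0,0],"delta_rot": [0,0,0],"gripper": 0.6},
    {"xyz": [0,0,0],"delta_rot": [0,0,0],"gripper": 1},
    {"xyz": [0,0,0],"delta_rot": [0,0,0],"gripper": 1},
    {"xyz": [0,0,0],"delta_rot": [0,0,0],"gripper": 1},
    {"xyz": [0,0,0],"delta_rot": [0,0,0],"gripper": 1}
  ]
}}

```text
clock: 5.92
position: [0.4105, 0.1882, 0.1044]
eef_rot: [[0.983, 0.186, -0.0], [0.186, -0.983, -0.0], [-0.0, 0.0, -1.0]]
contact_force: [-0.2, -0.3, -0.5]
finger_gap: 0.143
```

```bash
python3 -c "
import numpy as np
q=np.linspace(0,2.25,31);x=84.9-90*np.sin(1.231-q);z=90*np.cos(1.231-q)-30
print(x[-1],z[-1])
for a,b in zip(np.diff(x),np.diff(z)):print(round(a,1),round(-b,1),end=' | ')"
```

```text
161.5425807028227 17.179601770376443
2.5 -6.3 | 2.9 -6.1 | 3.4 -5.8 | 3.8 -5.6 | 4.2 -5.3 | 4.6 -4.9 | 5.0 -4.6 | 5.3 -4.2 | 5.6 -3.8 | 5.9 -3.3 | 6.1 -2.9 | 6.3 -2.4 | 6.5 -2.0 | 6.6 -1.5 | 6.7 -1.0 | 6.7 -0.5 | 6.7 0.0 | 6.7 0.5 | 6.7 1.1 | 6.6 1.5 | 6.4 2.0 | 6.3 2.5 | 6.1 3.0 | 5.8 3.4 | 5.5 3.8 | 5.2 4.3 | 4.9 4.6 | 4.5 5.0 | 4.2 5.3 | 3.8 5.6 |
```

Request:
{"op": "play_rows", "data": {
  "steps": [
    {"xyz": [2.5,0,-6.3],"delta_rot": [0,0,0],"gripper": 1},
    {"xyz": [2.9,0,-6.1],"delta_rot": [0,0,0],"gripper": 1},
    {"xyz": [3.4,0,-5.8],"delta_rot": [0,0,0],"gripper": 1},
    {"xyz": [3.8,0,-5.6],"delta_rot": [0,0,0],"gripper": 1},
    {"xyz": [4.2,0,-5.3],"delta_rot": [0,0,0],"gripper": 1},
    {"xyz": [4.6,0,-4.9],"delta_rot": [0,0,0],"gripper": 1},
    {"xyz": [5.0,0,-4.6],"delta_rot": [0,0,0],"gripper": 1},
    {"xyz": [5.3,0,-4.2],"delta_rot": [0,0,0],"gripper": 1},
    {"xyz": [5.6,0,-3.8],"delta_rot": [0,0,0],"gripper": 1},
    {"xyz": [5.9,0,-3.3],"delta_rot": [0,0,0],"gripper": 1}
  ]
}}

```text
clock: 7.18
position: [0.4537, 0.1961, 0.1548]
eef_rot: [[0.983, 0.186, 0.001], [0.186, -0.983, -0.0], [0.001, 0.001, -1.0]]
contact_force: [-2.8, -2.5, -3.9]
finger_gap: 0.128
```

Request:
{"op": "play_rows", "data": {
  "steps": [
    {"xyz": [6.1,0,-2.9],"delta_rot": [0,0,0],"gripper": 1},
    {"xyz": [6.3,0,-2.4],"delta_rot": [0,0,0],"gripper": 1},
    {"xyz": [6.5,0,-2.0],"delta_rot": [0,0,0],"gripper": 1},
    {"xyz": [6.6,0,-1.5],"delta_rot": [0,0,0],"gripper": 1},
    {"xyz": [6.7,0,-1.0],"delta_rot": [0,0,0],"gripper": 1},
    {"xyz": [6.7,0,-0.5],"delta_rot": [0,0,0],"gripper": 1},
    {"xyz": [6.7,0,0],"delta_rot": [0,0,0],"gripper": 1},
    {"xyz": [6.7,0,0.5],"delta_rot": [0,0,0],"gripper": 1},
    {"xyz": [6.7,0,1.1],"delta_rot": [0,0,0],"gripper": 1},
    {"xyz": [6.6,0,1.5],"delta_rot": [0,0,0],"gripper": 1}
  ]
}}

```text
clock: 8.43
position: [0.5179, 0.208, 0.1611]
eef_rot: [[0.983, 0.186, -0.0], [0.186, -0.983, -0.001], [-0.0, 0.001, -1.0]]
contact_force: [0.3, -5.6, -6.7]
finger_gap: 0.129
```

Request:
{"op": "play_rows", "data": {
  "steps": [
    {"xyz": [6.4,0,2.0],"delta_rot": [0,0,0],"gripper": 1},
    {"xyz": [6.3,0,2.5],"delta_rot": [0,0,0],"gripper": 1},
    {"xyz": [6.1,0,3.0],"delta_rot": [0,0,0],"gripper": 1},
    {"xyz": [5.8,0,3.4],"delta_rot": [0,0,0],"gripper": 1},
    {"xyz": [5.5,0,3.8],"delta_rot": [0,0,0],"gripper": 1},
    {"xyz": [5.2,0,4.3],"delta_rot": [0,0,0],"gripper": 1},
    {"xyz": [4.9,0,4.6],"delta_rot": [0,0,0],"gripper": 1},
    {"xyz": [4.5,0,5.0],"delta_rot": [0,0,0],"gripper": 1},
    {"xyz": [4.2,0,5.3],"delta_rot": [0,0,0],"gripper": 1},
    {"xyz": [3.8,0,5.6],"delta_rot": [0,0,0],"gripper": 1},
    {"xyz": [0,0,0],"delta_rot": [0,0,0],"gripper": 1}
  ]
}}

```text
clock: 9.8
position: [0.5689, 0.2174, 0.1217]
eef_rot: [[0.983, 0.186, -0.002], [0.186, -0.983, -0.002], [-0.002, 0.001, -1.0]]
contact_force: [-1.9, -6.1, -4.3]
finger_gap: 0.126
```

Request:
{"op": "play_rows", "data": {
  "steps": [
    {"xyz": [1,0,1.5],"delta_rot": [0,0,0],"gripper": 1},
    {"xyz": [0,0,0],"delta_rot": [0,0,0],"gripper": 0.6},
    {"xyz": [0,0,0],"delta_rot": [0,0,0],"gripper": 0.2},
    {"xyz": [0,0,0],"delta_rot": [0,0,0],"gripper": -0.2},
    {"xyz": [0,0,-40],"delta_rot": [0,0,0],"gripper": -0.2},
    {"xyz": [0,0,-60],"delta_rot": [0,0,0],"gripper": -1},
    {"xyz": [-40,0,-40],"delta_rot": [0,0,0],"gripper": -1},
    {"xyz": [-40,0,-20],"delta_rot": [0,0,0],"gripper": -1},
    {"xyz": [-40,0,0],"delta_rot": [0,0,0],"gripper": -1},
    {"xyz": [-40,0,0],"delta_rot": [0,0,0],"gripper": -1}
  ]
}}

```text
clock: 11.05
position: [0.4121, 0.189, 0.2816]
eef_rot: [[0.982, 0.187, 0.002], [0.187, -0.982, 0.002], [0.003, -0.001, -1.0]]
contact_force: [-0.3, -1.2, 0.1]
finger_gap: 0.99
```

```bash
python3 - <<'E'
from h import *
s=sense();print(s['finger_gap'],s['contact_force'],s['position'])
c=capture('wrist');cv2.imwrite('pics/w4.png',c['frame'][:,:,::-1])
E
```

```text
0.990326673194436 [-0.33062771 -1.23729597  0.14734396] [0.41210297 0.18900427 0.28156887]
```

View pics/w4.png

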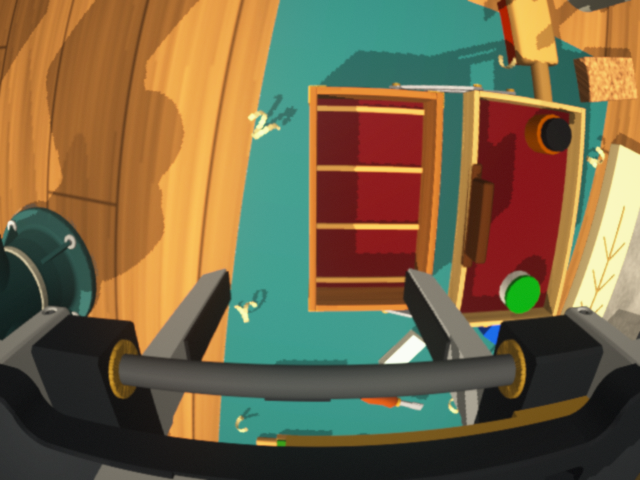

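Request:
{"op": "play_rows", "data": {
  "steps": [
    {"xyz": [-7,57,0],"delta_rot": [0,0,0],"gripper": -1},
    {"xyz": [-7,57,0],"delta_rot": [0,0,0],"gripper": -1},
    {"xyz": [-7,56,0],"delta_rot": [0,0,0],"gripper": -1},
    {"xyz": [-6,56,0],"delta_rot": [0,0,0],"gripper": -1},
    {"xyz": [-6,56,0],"delta_rot": [0,0,0],"gripper": -1}
  ]
}}

```text
clock: 11.72
position: [0.4336, -0.0961, 0.2812]
eef_rot: [[0.982, 0.187, 0.002], [0.187, -0.982, 0.0], [0.002, 0.0, -1.0]]
contact_force: [0.9, 0.6, -0.1]
finger_gap: 1.005
```

Request:
{"op": "play_rows", "data": {
  "steps": [
    {"xyz": [0,0,15],"delta_rot": [0,0,9.95],"gripper": -1},
    {"xyz": [0,0,15],"delta_rot": [0,0,9.95],"gripper": -1},
    {"xyz": [0,0,15],"delta_rot": [0,0,9.95],"gripper": -1},
    {"xyz": [0,0,15],"delta_rot": [0,0,9.95],"gripper": -1},
    {"xyz": [0,0,15],"delta_rot": [0,0,9.95],"gripper": -1},
    {"xyz": [0,0,15],"delta_rot": [0,0,9.95],"gripper": -1},
    {"xyz": [0,0,15],"delta_rot": [0,0,9.95],"gripper": -1},
    {"xyz": [0,0,15],"delta_rot": [0,0,9.95],"gripper": -1},
    {"xyz": [0,0,15],"delta_rot": [0,0,9.95],"gripper": -1},
    {"xyz": [0,0,0],"delta_rot": [0,0,0],"gripper": -1}
  ]
}}

```text
clock: 12.98
position: [0.4327, -0.0941, 0.1447]
eef_rot: [[0.196, -0.981, -0.002], [-0.981, -0.196, 0.001], [-0.001, 0.001, -1.0]]
contact_force: [0.8, 0.6, 0.2]
finger_gap: 1.001
```

```bash
python3 - <<'E'
from h import *
s=sense();print(s['position'],np.round(s['eef_rot'],3).tolist(),s['contact_force'],np.round(s['joint_pos'],2))
c=capture('wrist');cv2.imwrite('pics/w5.png',c['frame'][:,:,::-1])
E
```

```text
[ 0.43272165 -0.09409709  0.14465786] [[0.196, -0.981, -0.002], [-0.981, -0.196, 0.001], [-0.001, 0.001, -1.0]] [0.82172717 0.60183633 0.24454444] [-0.34 -0.13  1.71  0.    1.57  1.03]
```

View pics/w5.png

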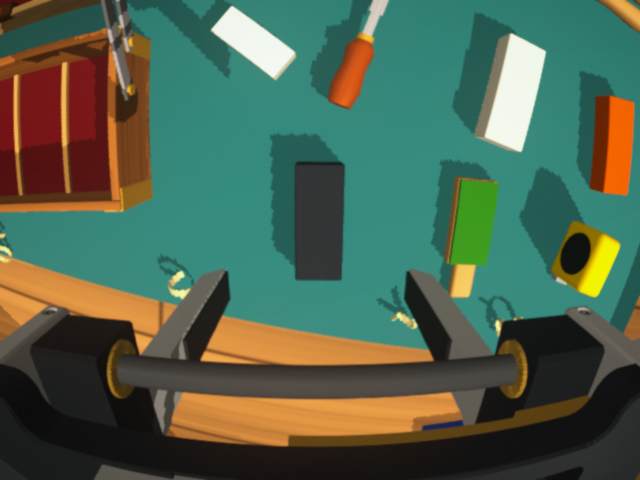

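Request:
{"op": "play_rows", "data": {
  "steps": [
    {"xyz": [0,0,50],"delta_rot": [0,0,0],"gripper": -1},
    {"xyz": [0,0,45],"delta_rot": [0,0,0],"gripper": -0.7},
    {"xyz": [0,0,25],"delta_rot": [0,0,0],"gripper": -0.5},
    {"xyz": [0,0,12],"delta_rot": [0,0,0],"gripper": -0.3},
    {"xyz": [0,0,5],"delta_rot": [0,0,0],"gripper": 0},
    {"xyz": [0,0,0],"delta_rot": [0,0,0],"gripper": 0.5},
    {"xyz": [0,0,0],"delta_rot": [0,0,0],"gripper": 1},
    {"xyz": [0,0,0],"delta_rot": [0,0,0],"gripper": 1},
    {"xyz": [0,0,0],"delta_rot": [0,0,0],"gripper": 1}
  ]
}}

```text
clock: 14.15
position: [0.4342, -0.095, 0.0099]
eef_rot: [[0.194, -0.981, 0.003], [-0.981, -0.194, -0.001], [0.002, -0.002, -1.0]]
contact_force: [0.5, -1.1, 5.1]
finger_gap: 0.426
```

Request:
{"op": "play_rows", "data": {
  "steps": [
    {"xyz": [0,0,-15],"delta_rot": [0,0,0],"gripper": 1},
    {"xyz": [0,0,-40],"delta_rot": [0,0,0],"gripper": 1},
    {"xyz": [0,0,-50],"delta_rot": [0,0,0],"gripper": 1},
    {"xyz": [0,0,-40],"delta_rot": [0,0,0],"gripper": 1},
    {"xyz": [0,0,0],"delta_rot": [0,0,0],"gripper": 1}
  ]
}}

```text
clock: 14.78
position: [0.4351, -0.0952, 0.1575]
eef_rot: [[0.194, -0.981, 0.007], [-0.981, -0.194, -0.003], [0.004, -0.007, -1.0]]
contact_force: [0.2, 0.5, -2.5]
finger_gap: 0.424
```

Request:
{"op": "play_rows", "data": {
  "steps": [
    {"xyz": [-30,-8,0],"delta_rot": [0,0,0.7],"gripper": 1},
    {"xyz": [-50,-14,0],"delta_rot": [0,0,0],"gripper": 1},
    {"xyz": [-57,-16,0],"delta_rot": [0,0,0],"gripper": 1},
    {"xyz": [-57,-16,0],"delta_rot": [0,0,0],"gripper": 1},
    {"xyz": [-57,-16,0],"delta_rot": [0,0,0],"gripper": 1},
    {"xyz": [-50,-14,0],"delta_rot": [0,0,0],"gripper": 1},
    {"xyz": [-35,-10,0],"delta_rot": [0,0,0],"gripper": 1},
    {"xyz": [-17,-4,0],"delta_rot": [0,0,0],"gripper": 1},
    {"xyz": [0,0,0],"delta_rot": [0,0,0],"gripper": 1},
    {"xyz": [0,0,0],"delta_rot": [0,0,0],"gripper": 1}
  ]
}}

```text
clock: 16.02
position: [0.4647, 0.269, 0.153]
eef_rot: [[0.181, -0.984, -0.001], [-0.984, -0.181, -0.001], [0.001, 0.001, -1.0]]
contact_force: [-0.6, 0.1, -1.2]
finger_gap: 0.424
```

```bash
python3 - <<'E'
from h import *
s=sense();print(s['position'],np.round(s['eef_rot'],3).tolist(),s['contact_force'],np.round(s['joint_pos'],2))
c=capture('wrist');cv2.imwrite('pics/w6.png',c['frame'][:,:,::-1])
E
```

```text
[0.46472146 0.2689617  0.15297447] [[0.181, -0.984, -0.001], [-0.984, -0.181, -0.001], [0.001, 0.001, -1.0]] [-0.6489095   0.07562018 -1.20551083] [ 0.42  0.08  1.49 -0.    1.58  1.81]
```

View pics/w6.png

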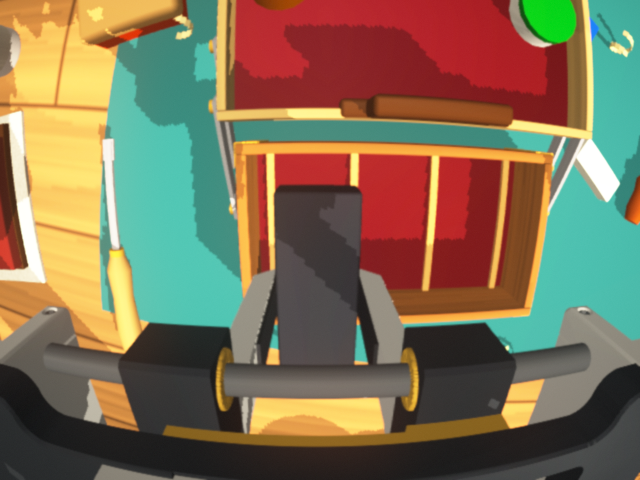

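```bash
python3 - <<'E'
from h import *
c=capture('wrist');a=np.radians(10.5);R=np.array([[np.cos(a),-np.sin(a)],[np.sin(a),np.cos(a)]])
b=lambda uv,z:((cast(c,uv,z,1)*1000-[476,200.5])@R).round(1).tolist()
print('battens (y should be 108,36,-36,-108)',b([[270,170],[354,168],[434,180],[429,280],[503,180],[494,280]],.015))
print('wall corners +-73,128',b([[234,143],[553,153],[530,317]],.064))
E
```

```text
battens (y should be 108,36,-36,-108) [[48.2, 108.7], [49.6, 36.7], [40.5, -35.4], [-54.8, -38.2], [43.0, -105.6], [-57.4, -109.1]]
wall corners +-73,128 [[73.6, 128.6], [73.8, -127.1], [-75.8, -129.0]]
```

Request:
{"op": "play_rows", "data": {
  "steps": [
    {"xyz": [-2.5,1.5,30],"delta_rot": [0,0,0],"gripper": 1},
    {"xyz": [0,0,40],"delta_rot": [0,0,0],"gripper": 1},
    {"xyz": [0,0,30],"delta_rot": [0,0,0],"gripper": 1},
    {"xyz": [0,0,15],"delta_rot": [0,0,0],"gripper": 1},
    {"xyz": [0,0,8],"delta_rot": [0,0,0],"gripper": 1},
    {"xyz": [0,0,4],"delta_rot": [0,0,0],"gripper": 1},
    {"xyz": [0,0,3],"delta_rot": [0,0,0],"gripper": 1},
    {"xyz": [0,0,0],"delta_rot": [0,0,0],"gripper": 1}
  ]
}}

```text
clock: 17.12
position: [0.4633, 0.2728, 0.0241]
eef_rot: [[0.182, -0.983, 0.001], [-0.983, -0.182, 0.0], [-0.0, -0.001, -1.0]]
contact_force: [0.7, 0.5, -2.1]
finger_gap: 0.423
```

Request:
{"op": "play_rows", "data": {
  "steps": [
    {"xyz": [0,0,2],"delta_rot": [0,0,0],"gripper": 1},
    {"xyz": [0,0,2],"delta_rot": [0,0,0],"gripper": 1},
    {"xyz": [0,0,1.5],"delta_rot": [0,0,0],"gripper": 1},
    {"xyz": [0,0,0],"delta_rot": [0,0,0],"gripper": 1}
  ]
}}

```text
clock: 17.62
position: [0.463, 0.2726, 0.018]
eef_rot: [[0.182, -0.983, 0.0], [-0.983, -0.182, -0.0], [0.0, -0.0, -1.0]]
contact_force: [-0.5, 0.9, -1.6]
finger_gap: 0.42
```

Request:
{"op": "play_rows", "data": {
  "steps": [
    {"xyz": [0,0,1],"delta_rot": [0,0,0],"gripper": 1},
    {"xyz": [0,0,0.5],"delta_rot": [0,0,0],"gripper": 1},
    {"xyz": [0,0,0],"delta_rot": [0,0,0],"gripper": 1}
  ]
}}

```text
clock: 18.0
position: [0.463, 0.2726, 0.0179]
eef_rot: [[0.182, -0.983, 0.0], [-0.983, -0.182, -0.0], [0.0, -0.0, -1.0]]
contact_force: [-3.6, -1.3, 4.7]
finger_gap: 0.424
```

Request:
{"op": "play_rows", "data": {
  "steps": [
    {"xyz": [0,0,0],"delta_rot": [0,0,0],"gripper": 0.1},
    {"xyz": [0,0,0],"delta_rot": [0,0,0],"gripper": -0.05},
    {"xyz": [0,0,0],"delta_rot": [0,0,0],"gripper": -0.05},
    {"xyz": [0,0,-10],"delta_rot": [0,0,0],"gripper": -0.05},
    {"xyz": [0,0,-30],"delta_rot": [0,0,0],"gripper": -0.05},
    {"xyz": [0,0,-50],"delta_rot": [0,0,0],"gripper": -0.5},
    {"xyz": [0,0,-50],"delta_rot": [0,0,0],"gripper": -1}
  ]
}}

```text
clock: 18.88
position: [0.4628, 0.2725, 0.1584]
eef_rot: [[0.182, -0.983, 0.0], [-0.983, -0.182, 0.0], [0.0, -0.0, -1.0]]
contact_force: [-0.1, 0.2, 0.4]
finger_gap: 0.702
```

Request:
{"op": "play_rows", "data": {
  "steps": [
    {"xyz": [50,0,0],"delta_rot": [0,0,0],"gripper": -1},
    {"xyz": [56,1,0],"delta_rot": [0,0,0],"gripper": -1},
    {"xyz": [56,1,0],"delta_rot": [0,0,0],"gripper": -1},
    {"xyz": [56,1,0],"delta_rot": [0,0,0],"gripper": -1},
    {"xyz": [56,1,0],"delta_rot": [0,0,0],"gripper": -1},
    {"xyz": [56,1,0],"delta_rot": [0,0,0],"gripper": -1},
    {"xyz": [56,1,0],"delta_rot": [0,0,0],"gripper": -1},
    {"xyz": [56,1,0],"delta_rot": [0,0,0],"gripper": -1},
    {"xyz": [56,1,0],"delta_rot": [0,0,0],"gripper": -1},
    {"xyz": [56,0,0],"delta_rot": [0,0,0],"gripper": -1},
    {"xyz": [56,0,0],"delta_rot": [0,0,0],"gripper": -1},
    {"xyz": [50,0,0],"delta_rot": [0,0,0],"gripper": -1}
  ]
}}

```text
clock: 20.38
position: [0.5753, -0.3801, 0.1573]
eef_rot: [[0.181, -0.983, 0.001], [-0.983, -0.181, -0.001], [0.001, -0.001, -1.0]]
contact_force: [0.6, 0.1, 0.7]
finger_gap: 0.998
```

```bash
cat > m.py <<'E'
from h import *
s=sense();print(s['clock'],s['position'],np.round(s['eef_rot'],3).tolist(),s['contact_force'],np.round(s['joint_pos'],2))
c=capture('wrist');hsv=cv2.cvtColor(c['frame'],cv2.COLOR_RGB2HSV)
for n,lo,hi,z in[('orange',(3,150,120),(12,255,255),.027),('white',(0,0,170),(179,60,255),.027),('green',(50,120,60),(68,255,255),.018)]:
    for k in blobs(mask(hsv,lo,hi)[:300],300)[:3]:
        h=cv2.boundingRect(k);print(n,h,rect(cast(c,k,z,1)))
E
python3 m.py
```

```text
20.375 [ 0.57528898 -0.3800795   0.15727642] [[0.181, -0.983, 0.001], [-0.983, -0.181, -0.001], [0.001, -0.001, -1.0]] [0.58984014 0.07734792 0.68913103] [-0.67  0.41  1.07  0.    1.66  0.72]
orange (39, 161, 23, 54) [566.2, -105.7, 58.9, 27.2, -8.0]
white (139, 126, 63, 116) [588.1, -244.1, 100.1, 46.4, -4.3]
white (0, 157, 26, 38) [568.5, -41.5, 47.5, 32.1, 69.6]
white (180, 5, 72, 16) [744.6, -261.1, 66.9, 7.2, 86.0]
green (134, 267, 37, 33) [484.1, -230.2, 38.3, 36.2, -81.8]
```

Request:
{"op": "play_rows", "data": {
  "steps": [
    {"xyz": [-2,0,50],"delta_rot": [0,0,0],"gripper": -1},
    {"xyz": [0,0,50],"delta_rot": [0,0,0],"gripper": -0.7},
    {"xyz": [0,0,30],"delta_rot": [0,0,0],"gripper": -0.5},
    {"xyz": [0,0,13],"delta_rot": [0,0,0],"gripper": -0.3},
    {"xyz": [0,0,5],"delta_rot": [0,0,0],"gripper": 0},
    {"xyz": [0,0,0],"delta_rot": [0,0,0],"gripper": 0.5},
    {"xyz": [0,0,0],"delta_rot": [0,0,0],"gripper": 1},
    {"xyz": [0,0,0],"delta_rot": [0,0,0],"gripper": 1},
    {"xyz": [0,0,0],"delta_rot": [0,0,0],"gripper": 1}
  ]
}}

```text
clock: 21.55
position: [0.5758, -0.377, 0.0107]
eef_rot: [[0.182, -0.983, 0.003], [-0.983, -0.182, -0.003], [0.003, -0.002, -1.0]]
contact_force: [0.7, -1.0, 4.4]
finger_gap: 0.422
```

Request:
{"op": "play_rows", "data": {
  "steps": [
    {"xyz": [0,0,-15],"delta_rot": [0,0,0],"gripper": 1},
    {"xyz": [0,0,-40],"delta_rot": [0,0,0],"gripper": 1},
    {"xyz": [0,0,-50],"delta_rot": [0,0,0],"gripper": 1},
    {"xyz": [0,0,-45],"delta_rot": [0,0,0],"gripper": 1},
    {"xyz": [0,0,0],"delta_rot": [0,0,0],"gripper": 1}
  ]
}}

```text
clock: 22.18
position: [0.5766, -0.377, 0.1647]
eef_rot: [[0.182, -0.983, 0.008], [-0.983, -0.182, -0.006], [0.007, -0.007, -1.0]]
contact_force: [-0.1, -0.2, -1.3]
finger_gap: 0.424
```

Request:
{"op": "play_rows", "data": {
  "steps": [
    {"xyz": [-40,-1,0],"delta_rot": [0,0,0],"gripper": 1},
    {"xyz": [-55,-1,0],"delta_rot": [0,0,0],"gripper": 1},
    {"xyz": [-55,-1,0],"delta_rot": [0,0,0],"gripper": 1},
    {"xyz": [-55,-1,0],"delta_rot": [0,0,0],"gripper": 1},
    {"xyz": [-55,-1,0],"delta_rot": [0,0,0],"gripper": 1},
    {"xyz": [-55,-1,0],"delta_rot": [0,0,0],"gripper": 1},
    {"xyz": [-55,0,0],"delta_rot": [0,0,0],"gripper": 1},
    {"xyz": [-55,0,0],"delta_rot": [0,0,0],"gripper": 1},
    {"xyz": [-55,0,0],"delta_rot": [0,0,0],"gripper": 1},
    {"xyz": [-55,0,0],"delta_rot": [0,0,0],"gripper": 1},
    {"xyz": [-35,0,0],"delta_rot": [0,0,0],"gripper": 1},
    {"xyz": [-16,0,0],"delta_rot": [0,0,0],"gripper": 1}
  ]
}}

```text
clock: 23.68
position: [0.472, 0.2026, 0.1561]
eef_rot: [[0.184, -0.983, -0.005], [-0.983, -0.184, -0.001], [0.001, 0.005, -1.0]]
contact_force: [1.0, -0.4, -2.5]
finger_gap: 0.422
```

Request:
{"op": "play_rows", "data": {
  "steps": [
    {"xyz": [0,0,20],"delta_rot": [0,0,0],"gripper": 1},
    {"xyz": [0,0,40],"delta_rot": [0,0,0],"gripper": 1},
    {"xyz": [0,0,0],"delta_rot": [0,0,0],"gripper": 1}
  ]
}}

```text
clock: 24.05
position: [0.4706, 0.1995, 0.0937]
eef_rot: [[0.181, -0.983, -0.011], [-0.983, -0.181, -0.004], [0.002, 0.011, -1.0]]
contact_force: [-0.2, 0.1, -1.7]
finger_gap: 0.419
```

Request:
{"op": "play_rows", "data": {
  "steps": [
    {"xyz": [0,-5.5,25],"delta_rot": [0,0,0],"gripper": 1},
    {"xyz": [0,0,25],"delta_rot": [0,0,0],"gripper": 1},
    {"xyz": [0,0,12],"delta_rot": [0,0,0],"gripper": 1},
    {"xyz": [0,0,5],"delta_rot": [0,0,0],"gripper": 1},
    {"xyz": [0,0,3],"delta_rot": [0,0,0],"gripper": 1},
    {"xyz": [0,0,0],"delta_rot": [0,0,0],"gripper": 1},
    {"xyz": [0,0,0],"delta_rot": [0,0,0],"gripper": 1}
  ]
}}

```text
clock: 24.92
position: [0.48, 0.2026, 0.0293]
eef_rot: [[0.182, -0.983, 0.001], [-0.983, -0.182, 0.0], [-0.0, -0.001, -1.0]]
contact_force: [0.6, 1.0, -2.2]
finger_gap: 0.424
```

Request:
{"op": "play_rows", "data": {
  "steps": [
    {"xyz": [1,4,4],"delta_rot": [0,0,0],"gripper": 1},
    {"xyz": [0,0,2.5],"delta_rot": [0,0,0],"gripper": 1},
    {"xyz": [0,0,2],"delta_rot": [0,0,0],"gripper": 1},
    {"xyz": [0,0,1.5],"delta_rot": [0,0,0],"gripper": 1},
    {"xyz": [0,0,1],"delta_rot": [0,0,0],"gripper": 1},
    {"xyz": [0,0,0.5],"delta_rot": [0,0,0],"gripper": 1},
    {"xyz": [0,0,0],"delta_rot": [0,0,0],"gripper": 1}
  ]
}}

```text
clock: 25.8
position: [0.4757, 0.2007, 0.0186]
eef_rot: [[0.182, -0.983, -0.0], [-0.983, -0.182, -0.0], [0.0, 0.0, -1.0]]
contact_force: [-5.1, -1.7, 6.2]
finger_gap: 0.424
```

Request:
{"op": "play_rows", "data": {
  "steps": [
    {"xyz": [0,0,0],"delta_rot": [0,0,0],"gripper": 0.1},
    {"xyz": [0,0,0],"delta_rot": [0,0,0],"gripper": -0.05},
    {"xyz": [0,0,0],"delta_rot": [0,0,0],"gripper": -0.05},
    {"xyz": [0,0,-10],"delta_rot": [0,0,0],"gripper": -0.05},
    {"xyz": [0,0,-30],"delta_rot": [0,0,0],"gripper": -0.05},
    {"xyz": [0,0,-50],"delta_rot": [0,0,0],"gripper": -0.5},
    {"xyz": [0,0,-50],"delta_rot": [0,0,0],"gripper": -1}
  ]
}}

```text
clock: 26.68
position: [0.4756, 0.2006, 0.1589]
eef_rot: [[0.182, -0.983, 0.0], [-0.983, -0.182, -0.0], [0.0, -0.0, -1.0]]
contact_force: [0.6, -0.6, 0.6]
finger_gap: 0.702
```

Request:
{"op": "play_rows", "data": {
  "steps": [
    {"xyz": [45,-3,0],"delta_rot": [0,0,0],"gripper": -1},
    {"xyz": [56,-3,0],"delta_rot": [0,0,0],"gripper": -1},
    {"xyz": [56,-3,0],"delta_rot": [0,0,0],"gripper": -1},
    {"xyz": [56,-3,0],"delta_rot": [0,0,0],"gripper": -1},
    {"xyz": [56,-3,0],"delta_rot": [0,0,0],"gripper": -1},
    {"xyz": [56,-3,0],"delta_rot": [0,0,0],"gripper": -1},
    {"xyz": [56,-3,0],"delta_rot": [0,0,0],"gripper": -1},
    {"xyz": [50,-4,0],"delta_rot": [0,0,0],"gripper": -1},
    {"xyz": [22,-2,0],"delta_rot": [0,0,0],"gripper": -1},
    {"xyz": [0,0,0],"delta_rot": [0,0,7.3],"gripper": -1},
    {"xyz": [0,0,0],"delta_rot": [0,0,7.2],"gripper": -1},
    {"xyz": [0,0,0],"delta_rot": [0,0,0],"gripper": -1}
  ]
}}

```text
clock: 28.18
position: [0.5848, -0.239, 0.1575]
eef_rot: [[-0.068, -0.998, 0.0], [-0.998, 0.068, 0.0], [-0.0, -0.0, -1.0]]
contact_force: [-0.1, 0.3, -0.1]
finger_gap: 0.997
```

```bash
python3 m.py; python3 - <<'E'
from h import *
c=capture('wrist');cv2.imwrite('pics/w7.png',c['frame'][:,:,::-1])
E
```

```text
28.175 [ 0.58484019 -0.23902813  0.15747702] [[-0.068, -0.998, 0.0], [-0.998, 0.068, 0.0], [-0.0, -0.0, -1.0]] [-0.07862727  0.34311329 -0.08996607] [-0.48  0.28  1.24  0.    1.62  1.16]
orange (159, 225, 24, 59) [566.3, -101.9, 58.7, 23.8, -10.9]
white (295, 163, 48, 113) [588.3, -240.8, 99.8, 40.3, -4.4]
white (67, 222, 64, 50) [578.0, -19.6, 75.7, 31.2, 64.7]
white (229, 33, 136, 13) [746.1, -233.2, 112.6, 10.9, 85.5]
```

View pics/w7.png

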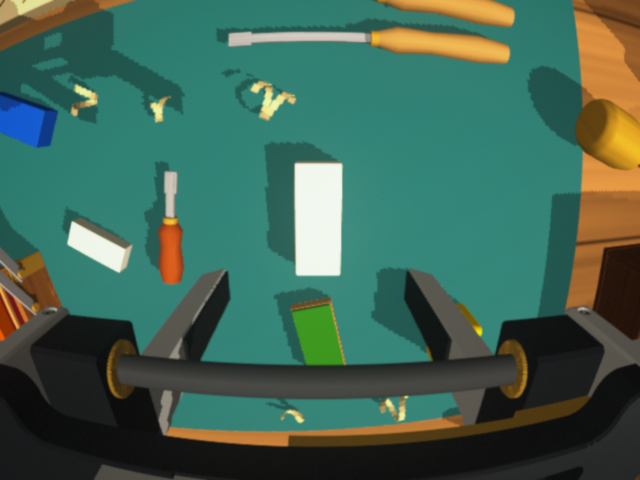

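Aligned (white stone at u 295-343 between the fingers, strop clear below). Grasp it.

Request:
{"op": "play_rows", "data": {
  "steps": [
    {"xyz": [1,-1,50],"delta_rot": [0,0,0],"gripper": -1},
    {"xyz": [0,0,50],"delta_rot": [0,0,0],"gripper": -0.7},
    {"xyz": [0,0,30],"delta_rot": [0,0,0],"gripper": -0.5},
    {"xyz": [0,0,13],"delta_rot": [0,0,0],"gripper": -0.3},
    {"xyz": [0,0,5],"delta_rot": [0,0,0],"gripper": 0},
    {"xyz": [0,0,0],"delta_rot": [0,0,0],"gripper": 0.5},
    {"xyz": [0,0,0],"delta_rot": [0,0,0],"gripper": 1},
    {"xyz": [0,0,0],"delta_rot": [0,0,0],"gripper": 1},
    {"xyz": [0,0,0],"delta_rot": [0,0,0],"gripper": 1}
  ]
}}

```text
clock: 29.4
position: [0.5868, -0.2413, 0.0109]
eef_rot: [[-0.07, -0.998, 0.003], [-0.998, 0.07, -0.001], [0.001, -0.003, -1.0]]
contact_force: [-0.5, 0.6, 6.2]
finger_gap: 0.422
```

Request:
{"op": "play_rows", "data": {
  "steps": [
    {"xyz": [0,0,-15],"delta_rot": [0,0,0],"gripper": 1},
    {"xyz": [0,0,-40],"delta_rot": [0,0,0],"gripper": 1},
    {"xyz": [0,0,-50],"delta_rot": [0,0,0],"gripper": 1},
    {"xyz": [0,0,-45],"delta_rot": [0,0,0],"gripper": 1},
    {"xyz": [0,0,0],"delta_rot": [0,0,-7.2],"gripper": 1},
    {"xyz": [0,0,0],"delta_rot": [0,0,-7.2],"gripper": 1},
    {"xyz": [0,0,0],"delta_rot": [0,0,0],"gripper": 1}
  ]
}}

```text
clock: 30.28
position: [0.5851, -0.2409, 0.1588]
eef_rot: [[0.179, -0.984, -0.001], [-0.984, -0.179, 0.0], [-0.0, 0.001, -1.0]]
contact_force: [-0.2, 0.9, -2.6]
finger_gap: 0.423
```

Request:
{"op": "play_rows", "data": {
  "steps": [
    {"xyz": [-30,3,0],"delta_rot": [0,0,0],"gripper": 1},
    {"xyz": [-50,4,0],"delta_rot": [0,0,0],"gripper": 1},
    {"xyz": [-50,4,0],"delta_rot": [0,0,0],"gripper": 1},
    {"xyz": [-50,4,0],"delta_rot": [0,0,0],"gripper": 1},
    {"xyz": [-50,4,0],"delta_rot": [0,0,0],"gripper": 1},
    {"xyz": [-50,4,0],"delta_rot": [0,0,0],"gripper": 1},
    {"xyz": [-50,3,0],"delta_rot": [0,0,0],"gripper": 1},
    {"xyz": [-35,2,0],"delta_rot": [0,0,0],"gripper": 1},
    {"xyz": [-17,0,0],"delta_rot": [0,0,0],"gripper": 1},
    {"xyz": [0,0,0],"delta_rot": [0,0,0],"gripper": 1},
    {"xyz": [0,0,0],"delta_rot": [0,0,0],"gripper": 1},
    {"xyz": [0,0,0],"delta_rot": [0,0,0],"gripper": 1}
  ]
}}

```text
clock: 31.78
position: [0.4896, 0.1286, 0.159]
eef_rot: [[0.178, -0.984, -0.0], [-0.984, -0.178, -0.001], [0.001, 0.0, -1.0]]
contact_force: [0.4, -0.2, -1.6]
finger_gap: 0.42
```

Request:
{"op": "play_rows", "data": {
  "steps": [
    {"xyz": [-1,0,30],"delta_rot": [0,0,0],"gripper": 1},
    {"xyz": [0,0,45],"delta_rot": [0,0,0],"gripper": 1},
    {"xyz": [0,0,30],"delta_rot": [0,0,0],"gripper": 1},
    {"xyz": [0,0,15],"delta_rot": [0,0,0],"gripper": 1},
    {"xyz": [0,0,7],"delta_rot": [0,0,0],"gripper": 1},
    {"xyz": [0,0,4],"delta_rot": [0,0,0],"gripper": 1},
    {"xyz": [0,0,3],"delta_rot": [0,0,0],"gripper": 1},
    {"xyz": [0,0,2],"delta_rot": [0,0,0],"gripper": 1},
    {"xyz": [0,0,0],"delta_rot": [0,0,0],"gripper": 1},
    {"xyz": [0,0,0],"delta_rot": [0,0,0],"gripper": 1}
  ]
}}

```text
clock: 33.02
position: [0.4892, 0.1308, 0.0233]
eef_rot: [[0.18, -0.984, 0.001], [-0.984, -0.18, -0.0], [0.0, -0.001, -1.0]]
contact_force: [0.7, -0.7, -2.1]
finger_gap: 0.424
```

Request:
{"op": "play_rows", "data": {
  "steps": [
    {"xyz": [0,0,2],"delta_rot": [0,0,0],"gripper": 1},
    {"xyz": [0,0,1.5],"delta_rot": [0,0,0],"gripper": 1},
    {"xyz": [0,0,1],"delta_rot": [0,0,0],"gripper": 1},
    {"xyz": [0,0,0.7],"delta_rot": [0,0,0],"gripper": 1},
    {"xyz": [0,0,0],"delta_rot": [0,0,0],"gripper": 1}
  ]
}}

```text
clock: 33.65
position: [0.489, 0.1308, 0.0189]
eef_rot: [[0.18, -0.984, -0.0], [-0.984, -0.18, -0.0], [0.0, 0.0, -1.0]]
contact_force: [-3.8, -0.9, 6.0]
finger_gap: 0.428
```

Request:
{"op": "play_rows", "data": {
  "steps": [
    {"xyz": [0,0,0],"delta_rot": [0,0,0],"gripper": 0.1},
    {"xyz": [0,0,0],"delta_rot": [0,0,0],"gripper": -0.05},
    {"xyz": [0,0,0],"delta_rot": [0,0,0],"gripper": -0.05},
    {"xyz": [0,0,-10],"delta_rot": [0,0,0],"gripper": -0.05},
    {"xyz": [0,0,-30],"delta_rot": [0,0,0],"gripper": -0.05},
    {"xyz": [0,0,-50],"delta_rot": [0,0,0],"gripper": -0.05},
    {"xyz": [0,0,-60],"delta_rot": [0,0,0],"gripper": -0.05},
    {"xyz": [0,0,-60],"delta_rot": [0,0,0],"gripper": -0.05},
    {"xyz": [0,0,-40],"delta_rot": [0,0,0],"gripper": -0.2}
  ]
}}

```text
clock: 34.78
position: [0.4897, 0.1309, 0.2724]
eef_rot: [[0.18, -0.984, 0.006], [-0.984, -0.18, 0.001], [0.0, -0.006, -1.0]]
contact_force: [0.6, -0.1, -0.4]
finger_gap: 0.586
```

Request:
{"op": "play_rows", "data": {
  "steps": [
    {"xyz": [0,0,0],"delta_rot": [0,0,-10.0],"gripper": -0.2},
    {"xyz": [0,0,0],"delta_rot": [0,0,-10.0],"gripper": -0.2},
    {"xyz": [0,0,0],"delta_rot": [0,0,-10.0],"gripper": -0.2},
    {"xyz": [0,0,0],"delta_rot": [0,0,-10.0],"gripper": -0.2},
    {"xyz": [0,0,0],"delta_rot": [0,0,-10.0],"gripper": -0.2},
    {"xyz": [0,0,0],"delta_rot": [0,0,-10.0],"gripper": -0.2},
    {"xyz": [0,0,0],"delta_rot": [0,0,-10.0],"gripper": -0.2},
    {"xyz": [0,0,0],"delta_rot": [0,0,-10.0],"gripper": -0.2},
    {"xyz": [0,0,0],"delta_rot": [0,0,-10.1],"gripper": -0.2},
    {"xyz": [0,0,0],"delta_rot": [0,0,0],"gripper": -0.2}
  ]
}}

```text
clock: 36.02
position: [0.4891, 0.1308, 0.2685]
eef_rot: [[0.984, 0.18, 0.001], [0.18, -0.984, 0.0], [0.001, 0.0, -1.0]]
contact_force: [0.4, -0.8, -0.3]
finger_gap: 0.598
```

```bash
python3 - <<'E'
from h import *
s=sense();print(s['finger_gap'],s['position'],np.round(s['eef_rot'],3).tolist())
c=capture('wrist');cv2.imwrite('pics/w8.png',c['frame'][:,:,::-1])
E
```

```text
0.5979636526876159 [0.48909063 0.13078506 0.26851261] [[0.984, 0.18, 0.001], [0.18, -0.984, 0.0], [0.001, 0.0, -1.0]]
```

View pics/w8.png

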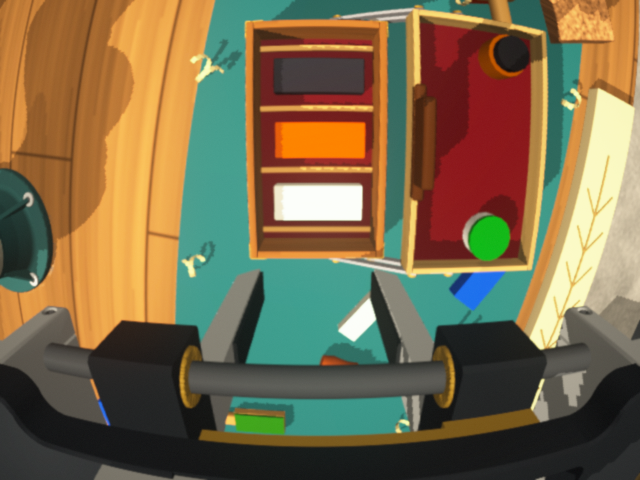

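Request:
{"op": "play_rows", "data": {
  "steps": [
    {"xyz": [32,-24,0],"delta_rot": [0,0,0],"gripper": -0.2},
    {"xyz": [40,-30,0],"delta_rot": [0,0,0],"gripper": -0.2},
    {"xyz": [23,-17,0],"delta_rot": [0,0,0],"gripper": -0.2},
    {"xyz": [0,0,30],"delta_rot": [0,0,0],"gripper": -0.2},
    {"xyz": [0,0,45],"delta_rot": [0,0,0],"gripper": -0.2},
    {"xyz": [0,0,40],"delta_rot": [0,0,0],"gripper": -0.2},
    {"xyz": [0,0,22],"delta_rot": [0,0,0],"gripper": -0.2},
    {"xyz": [0,0,10],"delta_rot": [0,0,0],"gripper": -0.2},
    {"xyz": [0,0,0],"delta_rot": [0,0,0],"gripper": -0.2},
    {"xyz": [0,0,0],"delta_rot": [0,0,0],"gripper": -0.2}
  ]
}}

```text
clock: 37.33
position: [0.5705, 0.2181, 0.1226]
eef_rot: [[0.983, 0.181, 0.003], [0.181, -0.983, 0.001], [0.003, -0.0, -1.0]]
contact_force: [-0.6, -0.3, 0.2]
finger_gap: 0.599
```

Request:
{"op": "play_rows", "data": {
  "steps": [
    {"xyz": [0,0,1],"delta_rot": [0,0,0],"gripper": 0.2},
    {"xyz": [0,0,0],"delta_rot": [0,0,0],"gripper": 0.5},
    {"xyz": [0,0,0],"delta_rot": [0,0,0],"gripper": 0.7},
    {"xyz": [0,0,0],"delta_rot": [0,0,0],"gripper": 1},
    {"xyz": [0,0,0],"delta_rot": [0,0,0],"gripper": 1},
    {"xyz": [0,0,0],"delta_rot": [0,0,0],"gripper": 1}
  ]
}}

```text
clock: 38.08
position: [0.5689, 0.2177, 0.1198]
eef_rot: [[0.983, 0.182, -0.002], [0.182, -0.983, -0.0], [-0.002, 0.0, -1.0]]
contact_force: [-2.3, 0.1, 1.5]
finger_gap: 0.127
```

Request:
{"op": "play_rows", "data": {
  "steps": [
    {"xyz": [-3.8,0,-5.6],"delta_rot": [0,0,0],"gripper": 1},
    {"xyz": [-4.2,0,-5.3],"delta_rot": [0,0,0],"gripper": 1},
    {"xyz": [-4.5,0,-5.0],"delta_rot": [0,0,0],"gripper": 1},
    {"xyz": [-4.9,0,-4.6],"delta_rot": [0,0,0],"gripper": 1},
    {"xyz": [-5.2,0,-4.3],"delta_rot": [0,0,0],"gripper": 1},
    {"xyz": [-5.5,0,-3.8],"delta_rot": [0,0,0],"gripper": 1},
    {"xyz": [-5.8,0,-3.4],"delta_rot": [0,0,0],"gripper": 1},
    {"xyz": [-6.1,0,-3.0],"delta_rot": [0,0,0],"gripper": 1},
    {"xyz": [-6.3,0,-2.5],"delta_rot": [0,0,0],"gripper": 1},
    {"xyz": [-6.4,0,-2.0],"delta_rot": [0,0,0],"gripper": 1}
  ]
}}

```text
clock: 39.33
position: [0.5172, 0.2082, 0.1595]
eef_rot: [[0.983, 0.182, -0.0], [0.182, -0.983, -0.0], [-0.0, 0.0, -1.0]]
contact_force: [1.0, 1.0, -6.9]
finger_gap: 0.122
```

Request:
{"op": "play_rows", "data": {
  "steps": [
    {"xyz": [-6.6,0,-1.5],"delta_rot": [0,0,0],"gripper": 1},
    {"xyz": [-6.7,0,-1.1],"delta_rot": [0,0,0],"gripper": 1},
    {"xyz": [-6.7,0,-0.5],"delta_rot": [0,0,0],"gripper": 1},
    {"xyz": [-6.7,0,0],"delta_rot": [0,0,0],"gripper": 1},
    {"xyz": [-6.7,0,0.5],"delta_rot": [0,0,0],"gripper": 1},
    {"xyz": [-6.7,0,1.0],"delta_rot": [0,0,0],"gripper": 1},
    {"xyz": [-6.6,0,1.5],"delta_rot": [0,0,0],"gripper": 1},
    {"xyz": [-6.5,0,2.0],"delta_rot": [0,0,0],"gripper": 1},
    {"xyz": [-6.3,0,2.4],"delta_rot": [0,0,0],"gripper": 1},
    {"xyz": [-6.1,0,2.9],"delta_rot": [0,0,0],"gripper": 1}
  ]
}}

```text
clock: 40.58
position: [0.4525, 0.1963, 0.1524]
eef_rot: [[0.983, 0.182, -0.0], [0.182, -0.983, 0.0], [-0.0, -0.0, -1.0]]
contact_force: [-3.2, 0.8, -0.6]
finger_gap: 0.129
```

Request:
{"op": "play_rows", "data": {
  "steps": [
    {"xyz": [-5.9,0,3.3],"delta_rot": [0,0,0],"gripper": 1},
    {"xyz": [-5.6,0,3.8],"delta_rot": [0,0,0],"gripper": 1},
    {"xyz": [-5.3,0,4.2],"delta_rot": [0,0,0],"gripper": 1},
    {"xyz": [-5.0,0,4.6],"delta_rot": [0,0,0],"gripper": 1},
    {"xyz": [-4.6,0,4.9],"delta_rot": [0,0,0],"gripper": 1},
    {"xyz": [-4.2,0,5.3],"delta_rot": [0,0,0],"gripper": 1},
    {"xyz": [-1.9,0,2.8],"delta_rot": [0,0,0],"gripper": 1},
    {"xyz": [-1.9,0,2.8],"delta_rot": [0,0,0],"gripper": 1},
    {"xyz": [-1.7,0,2.9],"delta_rot": [0,0,0],"gripper": 1},
    {"xyz": [-1.7,0,2.9],"delta_rot": [0,0,0],"gripper": 1}
  ]
}}

```text
clock: 41.82
position: [0.4142, 0.1893, 0.1127]
eef_rot: [[0.983, 0.182, -0.004], [0.182, -0.983, -0.001], [-0.004, -0.0, -1.0]]
contact_force: [-4.2, 1.0, -3.1]
finger_gap: 0.125
```

Request:
{"op": "play_rows", "data": {
  "steps": [
    {"xyz": [-1.5,0,3.0],"delta_rot": [0,0,0],"gripper": 1},
    {"xyz": [-1.4,0,3.1],"delta_rot": [0,0,0],"gripper": 1},
    {"xyz": [-0.7,0,1.6],"delta_rot": [0,0,0],"gripper": 1},
    {"xyz": [-0.6,0,1.5],"delta_rot": [0,0,0],"gripper": 1},
    {"xyz": [-0.6,0,1.5],"delta_rot": [0,0,0],"gripper": 1},
    {"xyz": [0,0,0],"delta_rot": [0,0,0],"gripper": 1}
  ]
}}

```text
clock: 42.58
position: [0.4101, 0.1885, 0.1027]
eef_rot: [[0.983, 0.182, -0.003], [0.182, -0.983, -0.001], [-0.003, -0.0, -1.0]]
contact_force: [-4.5, 1.4, -5.3]
finger_gap: 0.125
```

Request:
{"op": "play_rows", "data": {
  "steps": [
    {"xyz": [-0.3,0,0.7],"delta_rot": [0,0,0],"gripper": 1},
    {"xyz": [-0.2,0,0.6],"delta_rot": [0,0,0],"gripper": 1},
    {"xyz": [0,0,0],"delta_rot": [0,0,0],"gripper": 1}
  ]
}}

```text
clock: 42.95
position: [0.4101, 0.1885, 0.1026]
eef_rot: [[0.983, 0.182, -0.002], [0.182, -0.983, -0.0], [-0.002, -0.0, -1.0]]
contact_force: [-5.7, -0.3, -0.4]
finger_gap: 0.127
```

Request:
{"op": "play_rows", "data": {
  "steps": [
    {"xyz": [0,0,0],"delta_rot": [0,0,0],"gripper": 0.6},
    {"xyz": [0,0,0],"delta_rot": [0,0,0],"gripper": 0.3},
    {"xyz": [0,0,0],"delta_rot": [0,0,0],"gripper": 0},
    {"xyz": [0,0,-30],"delta_rot": [0,0,0],"gripper": 0},
    {"xyz": [0,0,-50],"delta_rot": [0,0,0],"gripper": -0.5},
    {"xyz": [0,0,-50],"delta_rot": [0,0,0],"gripper": -1},
    {"xyz": [0,0,-20],"delta_rot": [0,0,0],"gripper": -1}
  ]
}}

```text
clock: 43.82
position: [0.4125, 0.1888, 0.2569]
eef_rot: [[0.983, 0.182, 0.007], [0.182, -0.983, 0.002], [0.008, -0.0, -1.0]]
contact_force: [0.2, 1.0, -0.7]
finger_gap: 0.783
```

Request:
{"op": "play_rows", "data": {
  "steps": [
    {"xyz": [-4,49,0],"delta_rot": [0,0,0],"gripper": -1},
    {"xyz": [-5,58,0],"delta_rot": [0,0,0],"gripper": -1},
    {"xyz": [-5,58,0],"delta_rot": [0,0,0],"gripper": -1},
    {"xyz": [-5,58,0],"delta_rot": [0,0,0],"gripper": -1},
    {"xyz": [-5,58,0],"delta_rot": [0,0,0],"gripper": -1},
    {"xyz": [-5,58,0],"delta_rot": [0,0,0],"gripper": -1},
    {"xyz": [-4,54,0],"delta_rot": [0,0,0],"gripper": -1},
    {"xyz": [-2,31,0],"delta_rot": [0,0,0],"gripper": -1}
  ]
}}

```text
clock: 44.82
position: [0.4536, -0.2378, 0.2526]
eef_rot: [[0.984, 0.179, 0.0], [0.179, -0.984, -0.001], [0.0, 0.001, -1.0]]
contact_force: [0.7, 0.4, 0.8]
finger_gap: 0.998
```

Request:
{"op": "play_rows", "data": {
  "steps": [
    {"xyz": [0,0,10],"delta_rot": [0,0,10.25],"gripper": -1},
    {"xyz": [0,0,10],"delta_rot": [0,0,10.25],"gripper": -1},
    {"xyz": [0,0,10],"delta_rot": [0,0,10.25],"gripper": -1},
    {"xyz": [0,0,10],"delta_rot": [0,0,10.25],"gripper": -1},
    {"xyz": [0,0,10],"delta_rot": [0,0,10.25],"gripper": -1},
    {"xyz": [0,0,10],"delta_rot": [0,0,10.25],"gripper": -1},
    {"xyz": [0,0,10],"delta_rot": [0,0,10.25],"gripper": -1},
    {"xyz": [0,0,10],"delta_rot": [0,0,10.25],"gripper": -1},
    {"xyz": [0,0,10],"delta_rot": [0,0,10.25],"gripper": -1},
    {"xyz": [0,0,0],"delta_rot": [0,0,0],"gripper": -1}
  ]
}}

```text
clock: 46.08
position: [0.4533, -0.2348, 0.162]
eef_rot: [[0.145, -0.989, -0.001], [-0.989, -0.145, 0.0], [-0.0, 0.001, -1.0]]
contact_force: [0.0, -0.5, -0.5]
finger_gap: 1.003
```

```bash
python3 m.py; python3 - <<'E'
from h import *
c=capture('wrist');cv2.imwrite('pics/w9.png',c['frame'][:,:,::-1])
E
```

```text
46.075 [ 0.45326693 -0.23480019  0.16195624] [[0.145, -0.989, -0.001], [-0.989, -0.145, 0.0], [-0.0, 0.001, -1.0]] [ 0.00236116 -0.54089505 -0.53834852] [-0.59  0.01  1.53 -0.    1.6   0.84]
orange (165, 49, 34, 64) [563.6, -101.9, 56.9, 24.3, -11.4]
white (76, 40, 65, 57) [574.0, -20.3, 75.8, 27.3, 61.9]
green (295, 168, 43, 85) [462.3, -233.0, 77.1, 37.0, 7.6]
```

View pics/w9.png

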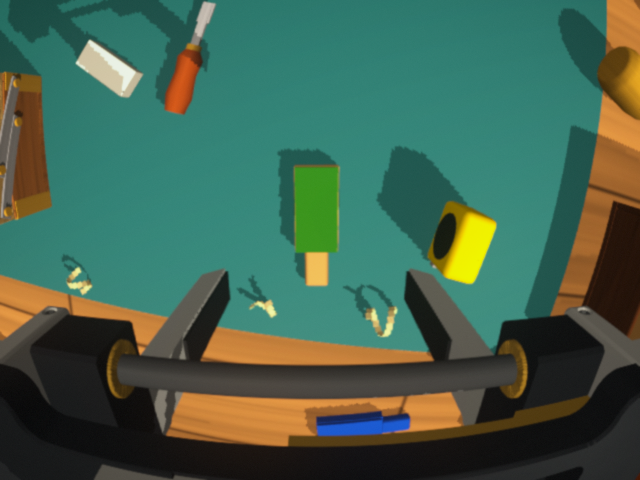

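Request:
{"op": "play_rows", "data": {
  "steps": [
    {"xyz": [0,0,50],"delta_rot": [0,0,0],"gripper": -1},
    {"xyz": [0,0,50],"delta_rot": [0,0,0],"gripper": -0.7},
    {"xyz": [0,0,35],"delta_rot": [0,0,0],"gripper": -0.5},
    {"xyz": [0,0,15],"delta_rot": [0,0,0],"gripper": -0.3},
    {"xyz": [0,0,5],"delta_rot": [0,0,0],"gripper": 0},
    {"xyz": [0,0,2],"delta_rot": [0,0,0],"gripper": 0.5},
    {"xyz": [0,0,0],"delta_rot": [0,0,0],"gripper": 1},
    {"xyz": [0,0,0],"delta_rot": [0,0,0],"gripper": 1},
    {"xyz": [0,0,0],"delta_rot": [0,0,0],"gripper": 1}
  ]
}}

```text
clock: 47.3
position: [0.4546, -0.2354, 0.0071]
eef_rot: [[0.143, -0.99, 0.003], [-0.99, -0.143, -0.002], [0.002, -0.002, -1.0]]
contact_force: [0.1, 0.2, 3.9]
finger_gap: 0.42
```

Request:
{"op": "play_rows", "data": {
  "steps": [
    {"xyz": [0,0,-10],"delta_rot": [0,0,0],"gripper": 1},
    {"xyz": [0,0,-40],"delta_rot": [0,0,0],"gripper": 1},
    {"xyz": [0,0,-60],"delta_rot": [0,0,0],"gripper": 1},
    {"xyz": [0,0,-60],"delta_rot": [0,0,0],"gripper": 1},
    {"xyz": [0,0,-50],"delta_rot": [0,0,0],"gripper": 1},
    {"xyz": [0,0,0],"delta_rot": [0,0,-2],"gripper": 1},
    {"xyz": [0,0,0],"delta_rot": [0,0,0],"gripper": 1}
  ]
}}

```text
clock: 48.18
position: [0.4529, -0.2344, 0.2246]
eef_rot: [[0.178, -0.984, -0.002], [-0.984, -0.178, 0.001], [-0.001, 0.002, -1.0]]
contact_force: [-0.5, 0.1, -1.2]
finger_gap: 0.421
```

Request:
{"op": "play_rows", "data": {
  "steps": [
    {"xyz": [-35,-10,0],"delta_rot": [0,0,0],"gripper": 1},
    {"xyz": [-52,-14,0],"delta_rot": [0,0,0],"gripper": 1},
    {"xyz": [-52,-14,0],"delta_rot": [0,0,0],"gripper": 1},
    {"xyz": [-52,-14,0],"delta_rot": [0,0,0],"gripper": 1},
    {"xyz": [-52,-15,0],"delta_rot": [0,0,0],"gripper": 1},
    {"xyz": [-52,-15,0],"delta_rot": [0,0,0],"gripper": 1},
    {"xyz": [-52,-15,0],"delta_rot": [0,0,0],"gripper": 1},
    {"xyz": [-35,-9,0],"delta_rot": [0,0,0],"gripper": 1},
    {"xyz": [-15,-4,0],"delta_rot": [0,0,0],"gripper": 1},
    {"xyz": [0,0,0],"delta_rot": [0,0,0],"gripper": 1},
    {"xyz": [0,0,0],"delta_rot": [0,0,0],"gripper": 1}
  ]
}}

```text
clock: 49.55
position: [0.4912, 0.1741, 0.225]
eef_rot: [[0.176, -0.984, -0.001], [-0.984, -0.176, -0.001], [0.001, 0.001, -1.0]]
contact_force: [-0.0, -0.8, -0.9]
finger_gap: 0.422
```

```bash
python3 m.py; python3 - <<'E'
from h import *
c=capture('wrist');cv2.imwrite('pics/w10.png',c['frame'][:,:,::-1])
hsv=cv2.cvtColor(c['frame'],cv2.COLOR_RGB2HSV)
for k in blobs(mask(hsv,(50,120,60),(68,255,255)),300)[:3]:print(cv2.boundingRect(k),rect(cast(c,k,.093,1)))
E
```

```text
49.55 [0.49116947 0.17409828 0.22503997] [[0.176, -0.984, -0.001], [-0.984, -0.176, -0.001], [0.001, 0.001, -1.0]] [-0.04597781 -0.7522325  -0.86208804] [ 0.23  0.02  1.4  -0.    1.72  1.63]
orange (534, 167, 27, 47) [564.7, -88.6, 56.5, 25.7, -6.9]
white (465, 135, 54, 59) [576.4, -6.3, 71.3, 29.1, 61.1]
white (0, 130, 28, 137) [434.1, 580.3, 196.2, 61.7, -3.0]
white (70, 152, 13, 86) [461.2, 460.9, 103.9, 11.6, 7.2]
green (278, 200, 78, 100) [442.1, 164.9, 115.0, 84.1, 10.1]
green (362, 190, 53, 53) [494.8, 95.5, 58.0, 57.8, 11.7]
(278, 200, 78, 145) [442.3, 165.0, 142.3, 68.1, 10.1]
(362, 190, 53, 53) [509.3, 113.3, 46.8, 46.5, -80.1]
```

View pics/w10.png

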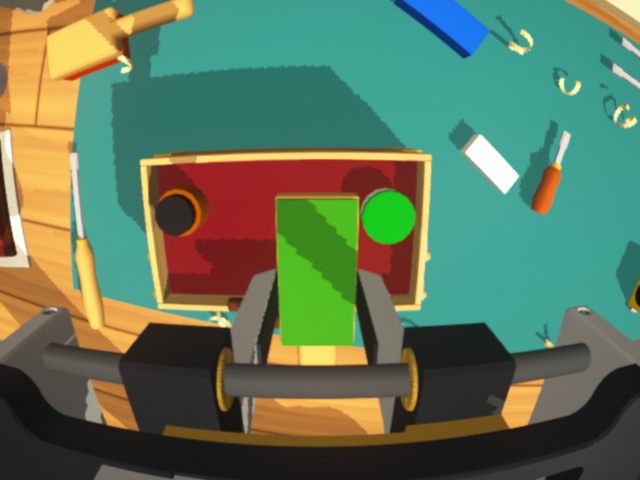

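Request:
{"op": "play_rows", "data": {
  "steps": [
    {"xyz": [-2,0.7,20],"delta_rot": [0,0,-0.5],"gripper": 1},
    {"xyz": [0,0,40],"delta_rot": [0,0,0],"gripper": 1},
    {"xyz": [0,0,35],"delta_rot": [0,0,0],"gripper": 1},
    {"xyz": [0,0,20],"delta_rot": [0,0,0],"gripper": 1},
    {"xyz": [0,0,12],"delta_rot": [0,0,0],"gripper": 1},
    {"xyz": [0,0,7],"delta_rot": [0,0,0],"gripper": 1},
    {"xyz": [0,0,4],"delta_rot": [0,0,0],"gripper": 1},
    {"xyz": [0,0,2],"delta_rot": [0,0,0],"gripper": 1},
    {"xyz": [0,0,0],"delta_rot": [0,0,0],"gripper": 1},
    {"xyz": [0,0,0],"delta_rot": [0,0,0],"gripper": 1}
  ]
}}

```text
clock: 50.9
position: [0.4905, 0.1774, 0.0861]
eef_rot: [[0.186, -0.983, 0.001], [-0.983, -0.186, 0.0], [0.0, -0.001, -1.0]]
contact_force: [-0.7, -0.2, -1.5]
finger_gap: 0.421
```

Request:
{"op": "play_rows", "data": {
  "steps": [
    {"xyz": [1.2,0,3],"delta_rot": [0,0,0],"gripper": 1},
    {"xyz": [0,0,2.5],"delta_rot": [0,0,0],"gripper": 1},
    {"xyz": [0,0,2],"delta_rot": [0,0,0],"gripper": 1},
    {"xyz": [0,0,1.5],"delta_rot": [0,0,0],"gripper": 1},
    {"xyz": [0,0,1],"delta_rot": [0,0,0],"gripper": 1},
    {"xyz": [0,0,0.5],"delta_rot": [0,0,0],"gripper": 1},
    {"xyz": [0,0,0],"delta_rot": [0,0,0],"gripper": 1}
  ]
}}

```text
clock: 51.78
position: [0.4904, 0.1761, 0.0759]
eef_rot: [[0.186, -0.983, 0.0], [-0.983, -0.186, -0.0], [0.0, -0.0, -1.0]]
contact_force: [-4.0, -1.1, 4.6]
finger_gap: 0.42
```

Contact at the expected height; release, withdraw and look.

Request:
{"op": "play_rows", "data": {
  "steps": [
    {"xyz": [0,0,0],"delta_rot": [0,0,0],"gripper": 0.1},
    {"xyz": [0,0,0],"delta_rot": [0,0,0],"gripper": 0.03},
    {"xyz": [0,0,0],"delta_rot": [0,0,0],"gripper": 0.03},
    {"xyz": [0,0,-8],"delta_rot": [0,0,0],"gripper": 0.03},
    {"xyz": [0,0,-30],"delta_rot": [0,0,0],"gripper": 0.03},
    {"xyz": [0,0,-50],"delta_rot": [0,0,0],"gripper": 0},
    {"xyz": [0,0,-50],"delta_rot": [0,0,0],"gripper": -0.5},
    {"xyz": [0,40,-40],"delta_rot": [0,0,0],"gripper": -1},
    {"xyz": [0,50,0],"delta_rot": [0,0,0],"gripper": -1},
    {"xyz": [0,30,0],"delta_rot": [0,0,0],"gripper": -1},
    {"xyz": [0,0,0],"delta_rot": [0,0,0],"gripper": -1}
  ]
}}

```text
clock: 53.15
position: [0.3718, 0.1538, 0.2546]
eef_rot: [[0.187, -0.982, 0.003], [-0.982, -0.187, 0.001], [-0.0, -0.004, -1.0]]
contact_force: [1.1, 0.7, -0.2]
finger_gap: 0.982
```

```bash
python3 - <<'E'
from h import *
s=sense();print(s['position'],s['contact_force'],s['finger_gap'])
c=capture('wrist');cv2.imwrite('pics/w11.png',c['frame'][:,:,::-1])
hsv=cv2.cvtColor(c['frame'],cv2.COLOR_RGB2HSV)
a=np.radians(10.6);R=np.array([[np.cos(a),-np.sin(a)],[np.sin(a),np.cos(a)]])
for k in blobs(mask(hsv,(45,120,50),(70,255,255)),300)[:3]:
    r=rect(cast(c,k,.089,1));print(cv2.boundingRect(k),r,((np.array(r[:2])-[476,200.5])@R).round(1))
E
```

```text
[0.37178711 0.15377064 0.25460652] [ 1.10956583  0.71894657 -0.24224971] 0.9819208651670506
(297, 40, 40, 81) [498.5, 177.5, 76.3, 35.7, 10.7] [ 17.9 -26.7]
(362, 59, 52, 50) [508.7, 112.4, 48.4, 47.0, -76.8] [ 15.9 -92.6]
```

View pics/w11.png

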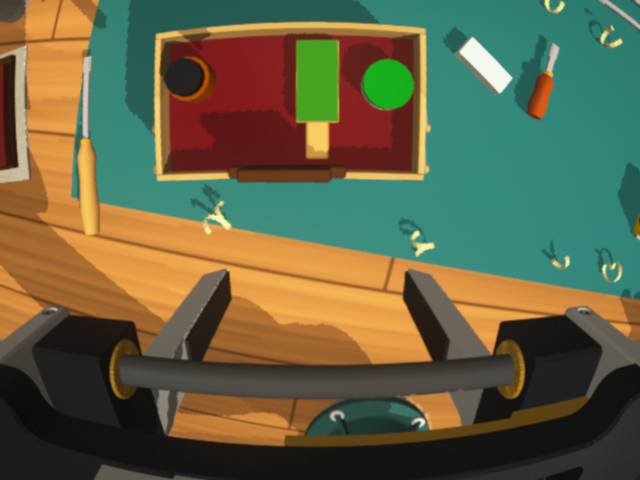

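```bash
python3 -c "
from station import hand_in;print(hand_in())"
```

```text
the job is handed in; nothing more can be done
None
```

The kit is packed and handed in at about 53 s on the robot's clock; hand-in reports no verdict.

- **Tray opened:** I led it by the handle to its stop. The handle travelled 161 mm back and 17 mm up, as expected.
- **Stones:** grey is on the left, orange in the middle and white on the right. Each was lowered until it just touched the floor (about 6 N or less) and then released. A picture taken before closing showed all three lying front to back between the battens.
- **Tray closed:** I led it back down to its closed height. It stopped there and the load on the gripper dropped to about zero. With the tray closed the stones can't be seen.
- **Strop:** it lies flat, front to back, with its handle end to the front. Its centre is 27 mm from the middle on the tin's side.
- **Tin and jar:** both are standing. The tin measured within 2 mm of where it started. I checked the jar only by eye.

In the last check the gripper was open, clear of everything and under no load, and no check failed. The orange colour mask missed the orange stone in the close wrist view, so I gripped it from the top-camera measurement. The grip gap matched the stone's width.

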